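# Stow the dawn-round supplies in the lock drawer

## Task

Put the night round's supplies away in the white lock drawer, each in the grey holder shaped for it: the cobalt jar, the tablet tube, the digital thermometer (display up) and the dressing tin (lid up), each lying or standing flat inside its holder's rim. The tin is locked in the carrier, so swing the hinged hold-down bar well up out of the way first, then slide the tin out. Keep the jar and the tube upright, and set the glass jar down without dropping it.

Things in the scene. Friction and masses are not known exactly. Their poses are not given: they have to be found in the camera images.
- jar: Cobalt-blue glass jar with black cap, standing on the shelf; body 56 mm diameter up to 48 mm height, then a shoulder and a 50 mm cap, 70 mm high in all, about 160 g. Origin: centre of its underside, z up.
- tube: Aluminium tablet tube with white cap, standing; 30 mm diameter, 85 mm high, about 50 g. Origin: centre of its underside, z up.
- thermometer: White plastic digital thermometer lying display up, about 110 mm long; x runs along it towards the metal tip. Body 84 mm long (from x=-55 to x=+29 mm), 20 mm wide (y), 14 mm high; beyond it a narrower nose and tip. About 30 g. Origin: underside, middle of the length, z up.
- tin: Nickel-plated dressing tin, 90 (x) x 60 (y) x 30 mm high, about 140 g. Origin: centre of underside, z up. Lies under the bar in a fixed carrier at the left or right, on a 6 mm wooden base between rails (tops 11 mm above the shelf, 33.5 to 37.5 mm from the centre line). The bar's knob end is at its -x, towards the robot; with the bar up it slides out that way or lifts.
- bar (a joint): Angle of the hold-down bar (rad): about 0 shut, level over the tin; grows as the knob end swings up and away from the robot; stop at 1.75. Friction hinge (0.12 N m): the bar stays where it is left. Shut, a lug at the knob end hangs in front of the tin's end, 15 mm below its top, and keeps it in.
- bar_knob (a point): Centre of the 20 mm black ball knob on the bar's free end, 67 mm above the shelf when shut. Axes turn with the bar: x along it towards the hinge, y along the hinge axis, z up when shut. The hinge axis lies at x=+120, z=-26 mm from the knob in these axes. Bar 10 mm wide, its top face 22 mm below the knob's centre. Pinched along y, the ball turns between the fingers.
- jar_holder: Larger round holder: pocket 72 mm diameter, floor 3 mm thick, rim 6 mm above it, 80 mm outside. Fixed, grey plastic; one of four in a row, 110 mm apart in shuffled order, across a shallow white drawer (166 x 466 mm, floor 4 mm, walls 25 mm high, far lock front 45 mm). Origin: centre of underside, on the drawer floor; z up.
- tube_holder: Smaller round holder: pocket 46 mm diameter, floor 3 mm thick, rim 6 mm above it, 54 mm outside. Fixed, grey plastic; one of four in a row, 110 mm apart in shuffled order, across a shallow white drawer (166 x 466 mm, floor 4 mm, walls 25 mm high, far lock front 45 mm). Origin: centre of underside, on the drawer floor; z up.
- tin_holder: Wide rectangular holder: pocket 106 mm (x) by 76 mm (y), floor 3 mm thick, rim 6 mm above it and 4 mm thick, 52 mm finger gaps midway in the long sides. Fixed, grey plastic; one of four in a row, 110 mm apart in shuffled order, across a shallow white drawer (166 x 466 mm, floor 4 mm, walls 25 mm high, far lock front 45 mm). Origin: centre of underside, on the drawer floor; z up.
- thermometer_holder: Narrow rectangular holder: pocket 126 mm (x) by 36 mm (y), floor 3 mm thick, rim 6 mm above it and 4 mm thick, 52 mm finger gaps midway in the long sides. Fixed, grey plastic; one of four in a row, 110 mm apart in shuffled order, across a shallow white drawer (166 x 466 mm, floor 4 mm, walls 25 mm high, far lock front 45 mm). Origin: centre of underside, on the drawer floor; z up.
There are look-alikes about, which are no part of the job. Leave any blue or orange look-alike of the thermometer alone.

How it is judged:
By the outcome, as a careful person would: the job done as asked, in the order asked, and still so for the second after the job is handed in, with the robot touching nothing.
It also fails if it takes over 128 s, if anything falls off the work surface, if the arm or the gripper's body presses on something with over 40 N, if the wrist force passes 120 N, or if a joint passes its speed limit or range.

## Robot

A 6-joint arm with a two-finger parallel gripper is mounted at the origin on the work surface. World frame = base frame: x ahead of the robot, y to its left, z up, the work surface at z = 0. Lengths are in m, angles in rad, forces in N, time in s.
With the tool pointing down it reaches from about 0.35 to 0.875 m from the base axis. Payload 15.5 kg.
Tool frame: the origin (TCP) lies midway between the tips of the shut fingers; the grasp point (between the pads) lies 19 mm behind it; z points along the fingers, y is the line along which they close (so a half turn about z gives the same grasp; the last joint's range is limited). The gripper opens to 85 mm and grips with 20 to 120 N. Pads are 22 mm wide; open, the fingers measure 114 mm over their backs; the gripper's body (76 mm by 85 mm) begins 54 mm behind the grasp point. The pads swing forward as they close: fully open they stand 13 mm farther back than shut.
Start: joints at [-1.345, 0.494, 1.345, -0, 1.302, -0.096], TCP at [0.198, -0.593, 0.231] pointing down, gripper open.
Joint ranges: [-2.91, 2.91], [-0.82, 2.16], [0.22, 2.67], [-1.22, 4.37], [0.12, 2.79], [-3.08, 3.08]. Speed limits (rad/s): [1.89, 1.89, 2.57, 3.01, 3.01, 3.01].

## Interface

Orientations are given as a rotation vector (axis times angle).
In Python, from cell import observe, snapshot, close_job gives the robot as it stands.
- The arm moves only by the shell command python3 -m pendant 'ROWS' [FORCE]. ROWS is JSON, one flat list of numbers, 7 for each row, row after row: the turn, a rotation vector about the world's x, y, z normalised to -1 to 1, where 1 is 30 degrees, then the shift along the world's x, y, z normalised to -1 to 1, where 1 is 0.04 m, then the opening, from 0 (shut) to 1 (fully open). In form: [ax, ay, az, dx, dy, dz, jaw, ax, ay, az, dx, dy, dz, jaw, ...]. A call has 1 to 10 rows; each row shifts and turns the commanded pose from where the row before left it; what a row does not reach is not made up. A row lasts 1/12 s, in which the tool goes at most 41.7 mm and 7.16 degrees, less where a joint would pass 70% of its speed; a pose out of reach is approached as far as the arm can. A call with a number of a shift or a turn outside -1 to 1 is refused whole. A call with a gripper value outside its range is refused whole. The fingers move at their own pace and stop on an object; FORCE is the grip in N (left out, the last holds). Time passes only in rows, so rows that do not move let the fingers close. It gives the time, the measured TCP pose, the force, the opening and the grip force at its end, in the units of the state.
- observe(): the state, without advancing time (a new reading comes with each control period).
- snapshot(name): name is "scene" or "top" or "wrist"; returns a dict with "pixels" (400x640x3 uint8, red, green, blue), "vertical_fov" (degrees; the focal length in pixels is half the picture's height over the tangent of half this angle, whatever the lens; pixels are square), "cx", "cy" (the principal point, pixels), "R" (3x3) and "t" (3): a world point X has camera coordinates R X + t; the wrist camera has in their place "T_tool_cam" (4x4, takes a point from camera to tool coordinates, whose origin is the TCP and whose axes are the flange's). Camera axes: x right, y down, z forward; pixel columns grow to the right and rows downward; lengths in m; the calibration is good to about 2 mm. The wrist camera is an equidistant fisheye: a pixel r from the principal point sees the ray r / f radians off the axis. A picture is of the moment at which its call begins: read the wrist's pose just before it. There is no depth.
- close_job(): hands the job in; it is judged then, once.
The state is a dict: "t": time; "joint_pos": joint angles; "qvel": joint speeds; "joint_efforts": joint torques, N m; "ee_pos": TCP position; "eef_rot": TCP orientation; "ft_force": force on the tool from outside, world axes, zero at the start; "ft_torque": the same for the moment, N m; "opening": finger opening in m; "grasp_force": force on a finger pad.
Only numpy, scipy, OpenCV 4.12 (cv2) and the standard library are available. Lean on these libraries where they do the work, as an engineer would, in place of code of your own. Each camera call takes 0.05 s, during which the arm holds its last target. There are 200 camera calls.

## Working session

There is one attempt and no reset: what is moved stays moved. The work goes in short steps, Python scripts to look and compute and a shell command to move; the robot and the scene stay as the last step left them, time stands still between calls to the robot, and variables do not carry over. Pictures are saved under pics/ and viewed, at most 14 in all, crops included, and the job is handed in when it is done.

```bash
ls; mkdir -p pics
cat > h.py <<'E'
import numpy as np, cv2
from cell import observe, snapshot
from scipy.spatial.transform import Rotation as Ro
def save(s,f): cv2.imwrite('pics/'+f, cv2.cvtColor(s['pixels'],cv2.COLOR_RGB2BGR))
def foc(s): return s['pixels'].shape[0]/2/np.tan(np.radians(s['vertical_fov'])/2)
def ray(s,u,v):
    f=foc(s);R=np.array(s['R']);t=np.array(s['t'])
    d=R.T@np.array([(u-s['cx'])/f,(v-s['cy'])/f,1.]);return -R.T@t,d
def onz(s,u,v,z):
    o,d=ray(s,u,v);return o+d*(z-o[2])/d[2]
def wray(s,st,u,v):
    f=foc(s);x=np.array([u-s['cx'],v-s['cy']]);r=np.hypot(*x);th=r/f
    d=np.r_[x/max(r,1e-9)*np.sin(th),np.cos(th)]
    T=np.array(s['T_tool_cam']);R=Ro.from_rotvec(st['eef_rot']).as_matrix()
    o=R@T[:3,3]+np.array(st['ee_pos']);return o,R@T[:3,:3]@d
def wonz(s,st,u,v,z):
    o,d=wray(s,st,u,v);return o+d*(z-o[2])/d[2]
def proj(s,X):
    f=foc(s);c=np.array(s['R'])@np.array(X)+np.array(s['t']);return s['cx']+f*c[0]/c[2],s['cy']+f*c[1]/c[2]
E
python3 - <<'E'
from h import *
import pickle
for n in('scene','top','wrist'):
    s=snapshot(n);save(s,n+'0.png');pickle.dump((s,observe()),open(n+'0.pkl','wb'))
    print(n,s['vertical_fov'],s['cx'],s['cy'],s.get('R'),s.get('t'),s.get('T_tool_cam'))
print(observe())
E
```

```text
pics
scene 45.172533078934244 321.22690535095376 199.7529570711519 [[-0.36513406  0.93093028 -0.00677717]
 [ 0.58083529  0.22211689 -0.78313118]
 [-0.72753521 -0.28988429 -0.6218196 ]] [ 0.11956623 -0.19737119  1.64820671] None
top 43.4033769627173 317.07183199140866 204.41109758364743 [[-0.00543914 -0.9998164  -0.01837364]
 [-0.98917355  0.008074   -0.14652813]
 [ 0.14664958  0.01737773 -0.98903585]] [0.04913235 0.43413627 1.28685868] None
wrist 65.70646984690485 324.9747057490801 199.2644075569025 None None [[ 5.46700788e-04 -9.44833469e-01 -3.27550632e-01  8.49385948e-02]
 [ 9.99999840e-01  4.68475798e-04  3.17719085e-04 -3.76730276e-04]
 [-1.46742082e-04 -3.27550753e-01  9.44833574e-01 -1.43269511e-01]
 [ 0.00000000e+00  0.00000000e+00  0.00000000e+00  1.00000000e+00]]
{'t': 0.15, 'joint_pos': array([-1.34449856e+00,  4.94022173e-01,  1.34595745e+00,  1.61097926e-05,
        1.30248103e+00, -9.55210887e-02]), 'qvel': array([-0.00194196, -0.00228769, -0.0030423 ,  0.00098449, -0.00026561,
       -0.00198   ]), 'joint_efforts': array([ 3.08195376e-03, -8.82542324e+01, -3.84062898e+01, -1.02394906e-04,
        7.12262830e-03, -2.48705078e-05]), 'ee_pos': array([ 0.19762119, -0.59266679,  0.23085922]), 'eef_rot': array([-3.10015464e+00, -5.03187699e-01,  6.47274299e-05]), 'ft_force': array([-0.0288582,  0.4512142, -0.1401694]), 'ft_torque': array([ 0.05132168, -0.00822026,  0.02132915]), 'grasp_force': 0.0, 'opening': 0.08532201720203694}
```

View pics/top0.png

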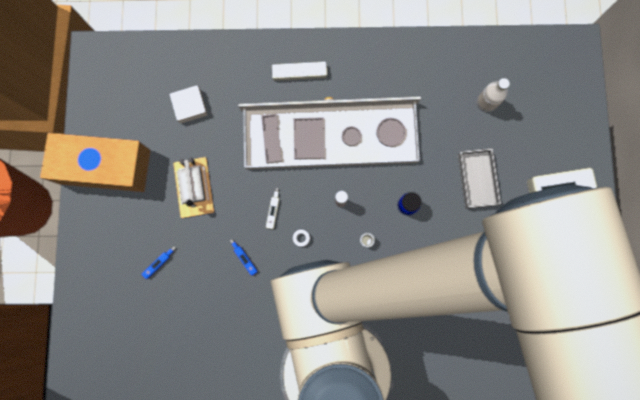

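View pics/scene0.png

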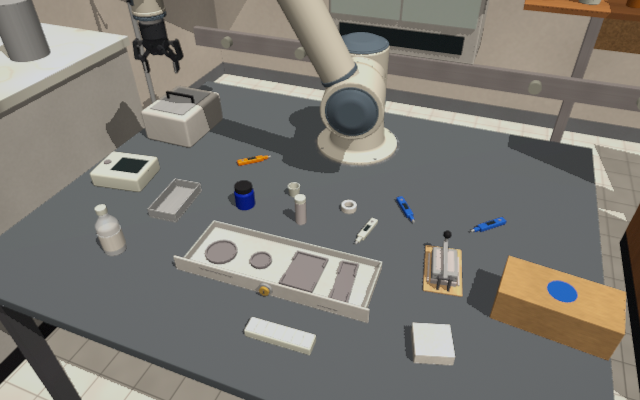

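Top view: white thermometer at (273,208), tube (342,198), jar (410,204), tin, carrier and bar at (193,187); drawer pockets from left to right: thermometer (273,138), tin (310,138), tube (351,136), jar (391,132). 
Look-alikes: blue thermometers (160,262) and (243,257), an orange one (scene 254,160), a tape ring (301,238), a small cup (367,240), a white bottle (493,95) and a grey tray (480,178). I choose the items at 273,208 / 342,198 / 410,204 / 193,187 and check them in a crop.

Run:
```python
from h import *
import pickle
s,_=pickle.load(open('top0.pkl','rb'));im=cv2.cvtColor(s['pixels'],cv2.COLOR_RGB2BGR)
c=im[90:280,150:440];cv2.imwrite('pics/crop1.png',cv2.resize(c,None,fx=2.75,fy=2.75,interpolation=cv2.INTER_CUBIC))
for n,u,v,z in(('therm',273,208,.014),('tube',342,198,.085),('jar',410,204,.07),('tin',193,187,.036),('pt',273,138,.007),('ptin',310,138,.007),('ptube',351,136,.007),('pjar',391,132,.007),('dr FL',241,104,.045),('dr FR',418,99,.045),('knob',193,160,.06)):
    print(n,onz(s,u,v,z).round(3))
```

```text
therm [0.428 0.164 0.014]
tube [ 0.442 -0.018  0.085]
jar [ 0.428 -0.191  0.07 ]
tin [0.483 0.374 0.036]
pt [0.623 0.166 0.007]
ptin [0.622 0.065 0.007]
ptube [ 0.626 -0.047  0.007]
pjar [ 0.636 -0.156  0.007]
dr FL [0.707 0.249 0.045]
dr FR [ 0.715 -0.225  0.045]
knob [0.55 0.37 0.06]
```

View pics/crop1.png

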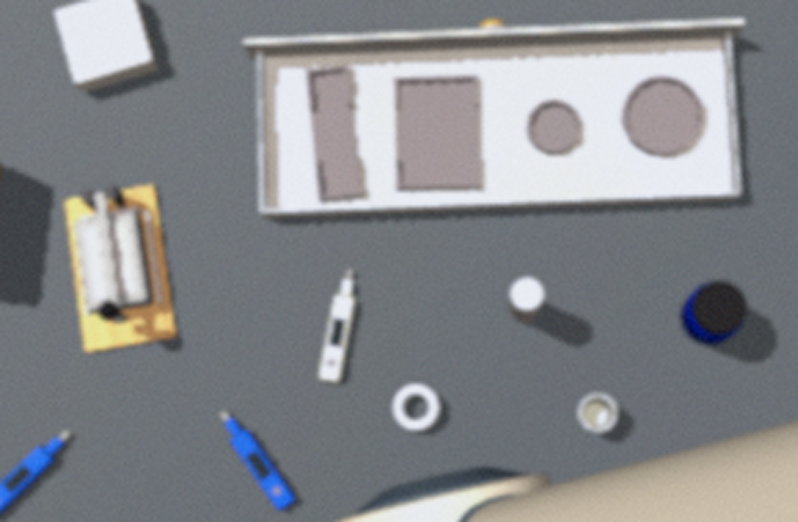

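The crop confirms the choice: white thermometer (337,325), white-capped tube (527,295), cobalt jar with black cap (715,312), and the tin in its carrier with the knob at (108,311), robot side. The tape ring (416,406), the cup and the blue ones are decoys. Moving to look at the jar.

```bash
python3 -m pendant '[0,0,-0.06,0.5,0.87,0,1, 0,0,-0.06,0.5,0.87,0,1, 0,0,-0.06,0.5,0.87,0,1, 0,0,-0.06,0.5,0.87,0,1, 0,0,-0.06,0.5,0.87,0,1, 0,0,-0.06,0.5,0.87,0,1, 0,0,-0.06,0.5,0.87,0,1, 0,0,-0.06,0.5,0.87,0,1, 0,0,-0.06,0.5,0.87,0,1, 0,0,0,0,0,0,1]' 40
python3 -m pendant '[0,0,-0.06,0.5,0.87,0,1, 0,0,0,0,0.5,0,1, 0,0,0,0,0,0,1,0,0,0,0,0,0,1]'
python3 - <<'E'
from h import *
import pickle
st=observe();s=snapshot('wrist');save(s,'w1.png');pickle.dump((s,st),open('w1.pkl','wb'));print(st['ee_pos'],st['eef_rot'])
E
```

```text
t: 0.98
ee_pos: [0.3796, -0.2742, 0.2312]
eef_rot: [-3.139, -0.064, -0.0]
ft_force: [-0.3, -0.6, 0.2]
opening: 0.0855
grasp_force: 0.0
t: 1.32
ee_pos: [0.3977, -0.2242, 0.2313]
eef_rot: [-3.141, -0.015, 0.0]
ft_force: [0.3, -1.3, -1.5]
opening: 0.0852
grasp_force: 0.0
[ 0.39770933 -0.2241516   0.23127541] [-3.14149843e+00 -1.52902039e-02  3.78814110e-04]
```

View pics/w1.png

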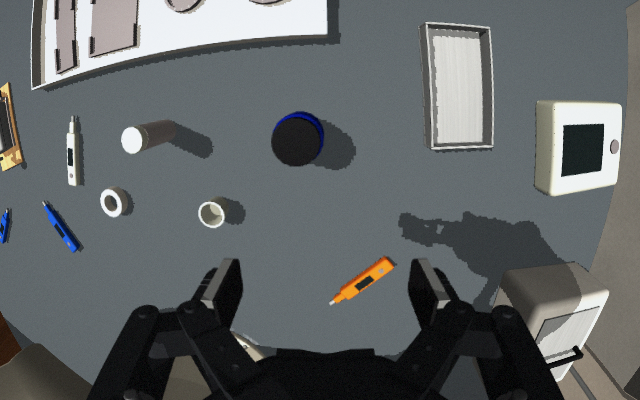

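The wrist view shows the jar cap at about (298,139), tube cap (133,139), white thermometer (72,150), ring (116,202), cup (212,213). Next I measure the caps and take a view over the drawer.

```bash
cat >> h.py <<'E'
def blob(m,u0,v0,r=60):
    k=np.zeros(m.shape,np.uint8);cv2.circle(k,(int(u0),int(v0)),r,255,-1);m=m.astype(np.uint8)*k
    m=cv2.morphologyEx(m,cv2.MORPH_OPEN,np.ones((3,3)))
    cs,_=cv2.findContours(m,0,cv2.CHAIN_APPROX_NONE);return max(cs,key=cv2.contourArea)
def world(s,st,c,z): return np.array([wonz(s,st,u,v,z)[:2] for u,v in c.reshape(-1,2)],np.float32)
E
python3 - <<'E'
from h import *
import pickle
s,st=pickle.load(open('w1.pkl','rb'));p=s['pixels'].astype(int)
r,g,b=p[...,0],p[...,1],p[...,2]
c=blob((p.max(2)<60),298,139,40);w=world(s,st,c,.07);print('jar',cv2.minEnclosingCircle(w),cv2.fitEllipse(w))
c=blob((p.min(2)>185),133,139,25);w=world(s,st,c,.085);print('tube',cv2.minEnclosingCircle(w),cv2.fitEllipse(w))
c=blob((p.min(2)>165),72,150,45);w=world(s,st,c,.012);print('th',cv2.minAreaRect(w))
E
```

```text
jar ((0.4365417957305908, -0.1947624385356903), 0.025547673925757408) ((0.43704304099082947, -0.19445079565048218), (0.04842538386583328, 0.04917828366160393), 44.00208282470703)
tube ((0.44752776622772217, -0.01428995467722416), 0.014673064462840557) ((0.44763851165771484, -0.0143792275339365), (0.027881331741809845, 0.027987096458673477), 6.896897315979004)
th ((0.45586097240448, 0.1625167429447174), (0.01477418839931488, 0.04045252874493599), 78.73641967773438)
```

```bash
python3 -m pendant '[0,0,0,0.49,0.37,0,1, 0,0,0,0.49,0.37,0,1, 0,0,0,0,0,-0.9,1, 0,0,0,0,0,-0.9,1, 0,0,0,0,0,-0.9,1, 0,0,0,0,0,-0.9,1, 0,0,0,0,0,-0.9,1, 0,0,0,0,0,-0.5,1, 0,0,0,0,0,-0.4,1, 0,0,0,0,0,0,1]' 40
python3 -m pendant '[0,0,0,0,0,0,0.5, 0,0,0,0,0,0,0.5, 0,0,0,0,0,0,0.5, 0,0,0,0,0,0,0.5, 0,0,0,0,0,0,0.4,0,0,0,0,0,0,0.4,0,0,0,0,0,0,0.4,0,0,0,0,0,0,0.4]' 40
```

```text
t: 2.2
ee_pos: [0.4356, -0.1957, 0.0125]
eef_rot: [-3.14, -0.01, 0.005]
ft_force: [-0.5, 1.3, 0.5]
opening: 0.0854
grasp_force: 0.0
t: 2.87
ee_pos: [0.4374, -0.196, 0.0166]
eef_rot: [3.14, 0.012, 0.003]
ft_force: [-3.0, -2.6, 9.1]
opening: 0.0549
grasp_force: 42.2
```

```bash
python3 -m pendant '[0,0,0,0,0,0.5,0.4, 0,0,0,0,0,0.9,0.4, 0,0,0,0,0,0.9,0.4, 0,0,0,0,0,0.9,0.4, 0,0,0,0,0,0.9,0.4, 0,0,0,0.9,0.3,0,0.4, 0,0,0,0.9,0.3,0,0.4, 0,0,0,0.9,0.3,0,0.4, 0,0,0,0,0,0,0.4,0,0,0,0,0,0,0.4]'
python3 - <<'E'
from h import *
import pickle
st=observe();s=snapshot('wrist');save(s,'w2.png');pickle.dump((s,st),open('w2.pkl','wb'));print(st['ee_pos'],st['eef_rot'],st['ft_force'])
E
```

```text
t: 3.7
ee_pos: [0.5463, -0.1587, 0.18]
eef_rot: [3.141, 0.015, 0.002]
ft_force: [-1.0, -0.2, -2.4]
opening: 0.0549
grasp_force: 43.9
[ 0.54626276 -0.15865708  0.1800456 ] [3.14094673e+00 1.50805492e-02 2.47324659e-03] [-0.96450491 -0.21848787 -2.44410414]
```

View pics/w2.png

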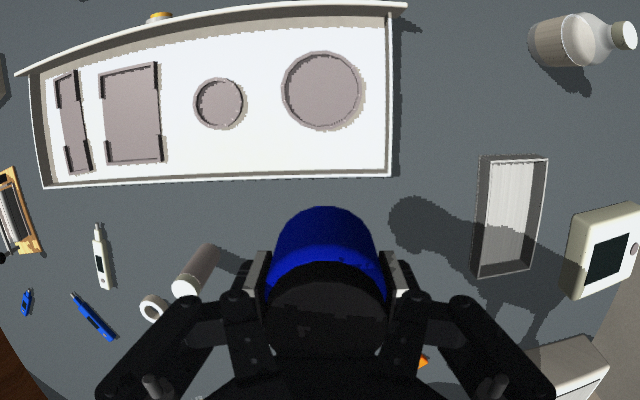

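The view shows the jar held upright. Drawer pockets: jar (321,90), tube (219,103), tin (132,115), thermometer (73,122).

Run:
```python
from h import *
import pickle
s,st=pickle.load(open('w2.pkl','rb'));p=s['pixels'].astype(int)
print(p[90,321],p[90,372],p[103,219])
m=(p.mean(2)<200)
for n,u,v,r in(('jar',321,90,52),('tube',219,103,35),('tin',132,115,60),('th',73,122,60)):
    for z in(.013,.007):
        mm=m&(p.mean(2)>90) if n in('tin','th') else m
        c=blob(mm,u,v,r);w=world(s,st,c,z);print(n,z,len(c),np.round(cv2.minEnclosingCircle(w)[0],4),cv2.fitEllipse(w),cv2.minAreaRect(w))
```

```text
[168 158 157] [240 244 247] [173 161 160]
jar 0.013 251 [ 0.6354 -0.1553] ((0.6365534067153931, -0.15542182326316833), (0.07921463996171951, 0.08413133025169373), 150.6151885986328) ((0.6363755464553833, -0.1554461568593979), (0.08293917030096054, 0.08074277639389038), 89.83634185791016)
jar 0.007 251 [ 0.6355 -0.1552] ((0.6366637945175171, -0.15538471937179565), (0.08074561506509781, 0.08575732260942459), 150.615234375) ((0.6364824771881104, -0.1554095298051834), (0.08454211801290512, 0.08230326324701309), 89.83634185791016)
tube 0.013 171 [ 0.6269 -0.0493] ((0.6264673471450806, -0.04909595474600792), (0.05368894711136818, 0.060703255236148834), 163.5635986328125) ((0.6270366907119751, -0.04927729070186615), (0.05997014045715332, 0.05451033636927605), 87.60140228271484)
tube 0.007 171 [ 0.6268 -0.0472] ((0.6263827681541443, -0.04700391739606857), (0.05472657456994057, 0.061876460909843445), 163.56362915039062) ((0.626963198184967, -0.0471886545419693), (0.061129130423069, 0.05556387081742287), 87.60225677490234)
tin 0.013 411 [0.6224 0.0694] ((0.6207249164581299, 0.06620114296674728
[... 198 characters left out ...]
38] ((0.620529294013977, 0.0705215111374855), (0.0939081609249115, 0.13214461505413055), 89.19597625732422) ((0.6224097609519958, 0.0701839029788971), (0.08955978602170944, 0.11908501386642456), 88.73546600341797)
th 0.013 533 [0.6277 0.1889] ((0.6284773945808411, 0.18830227851867676), (0.09400489181280136, 0.16339954733848572), 90.58529663085938) ((0.6280062198638916, 0.18429133296012878), (0.15124258399009705, 0.09486615657806396), 1.427820086479187)
th 0.007 533 [0.6277 0.1956] ((0.6284317374229431, 0.19498249888420105), (0.09582170844078064, 0.16655753552913666), 90.58528900146484) ((0.6279513835906982, 0.19089408218860626), (0.15416571497917175, 0.09669962525367737), 1.4277578592300415)
```

```bash
python3 -m pendant '[0,0,0,0.75,0.02,0,0.4, 0,0,0,0.75,0.02,0,0.4, 0,0,0,0.75,0.02,0,0.4, 0,0,0,0,0,-0.9,0.4, 0,0,0,0,0,-0.9,0.4, 0,0,0,0,0,-0.9,0.4, 0,0,0,0,0,-0.5,0.4, 0,0,0,0,0,-0.3,0.4, 0,0,0,0,0,-0.2,0.4, 0,0,0,0,0,0,0.4]'
python3 -m pendant '[0,0,0,0,0,-0.1,0.4, 0,0,0,0,0,-0.04,0.4, 0,0,0,0,0,0,0.4, 0,0,0,0,0,0,0.4]'
```

```text
t: 4.58
ee_pos: [0.6342, -0.1572, 0.0308]
eef_rot: [-3.141, -0.011, 0.002]
ft_force: [-0.3, -0.6, -2.5]
opening: 0.0548
grasp_force: 43.9
t: 4.92
ee_pos: [0.6353, -0.1571, 0.0265]
eef_rot: [3.141, 0.012, 0.002]
ft_force: [-0.4, -1.1, -2.7]
opening: 0.0548
grasp_force: 43.9
```

```bash
python3 -m pendant '[0,0,0,0,0,-0.04,0.4, 0,0,0,0,0,-0.03,0.4, 0,0,0,0,0,0,0.4]'
python3 -m pendant '[0,0,0,0,0,-0.03,0.4, 0,0,0,0,0,-0.03,0.4, 0,0,0,0,0,0,0.4]'
```

```text
t: 5.17
ee_pos: [0.6352, -0.157, 0.0237]
eef_rot: [3.141, 0.012, 0.001]
ft_force: [-2.1, 0.5, 8.0]
opening: 0.0551
grasp_force: 44.8
t: 5.42
ee_pos: [0.6353, -0.157, 0.0235]
eef_rot: [3.141, 0.012, 0.003]
ft_force: [-14.7, 4.1, 43.8]
opening: 0.0548
grasp_force: 48.0
```

```bash
python3 -m pendant '[0,0,0,0,0,0.05,0.4, 0,0,0,0,0,0,0.85, 0,0,0,0,0,0,0.85, 0,0,0,0,0,0,0.85, 0,0,0,0,0,0,0.85, 0,0,0,0,0,0.2,0.85, 0,0,0,0,0,0.6,0.85, 0,0,0,0,0,1,0.85, 0,0,0,0,0,1,0.85, 0,0,0,0,0,1,0.85]'
python3 -m pendant '[0,0,0,0,0,1,0.85, 0,0,0,-0.8,0.6,0,0.8, 0,0,0,-0.8,0.6,0,0.8, 0,0,0,-0.8,0.6,0,0.8, 0,0,0,-0.8,0.6,0,0.8, 0,0,0,-0.6,0.6,0,0.8, 0,0,0,0,0,0,0.8,0,0,0,0,0,0,0.8]'
python3 - <<'E'
from h import *
import pickle
st=observe();s=snapshot('wrist');save(s,'w3.png');pickle.dump((s,st),open('w3.pkl','wb'));print(st['ee_pos'],st['eef_rot'],st['ft_force'])
E
```

```text
t: 6.25
ee_pos: [0.6345, -0.1568, 0.1765]
eef_rot: [-3.141, -0.012, 0.001]
ft_force: [0.2, -0.9, -0.3]
opening: 0.0727
grasp_force: 0.0
t: 6.92
ee_pos: [0.4819, -0.0359, 0.2153]
eef_rot: [3.142, 0.014, 0.001]
ft_force: [0.8, -0.1, 0.1]
opening: 0.0681
grasp_force: 0.0
[ 0.48187175 -0.03593828  0.2152562 ] [3.14150093e+00 1.44126478e-02 7.06769676e-04] [ 0.80847532 -0.13650495  0.07924953]
```

View pics/w3.png

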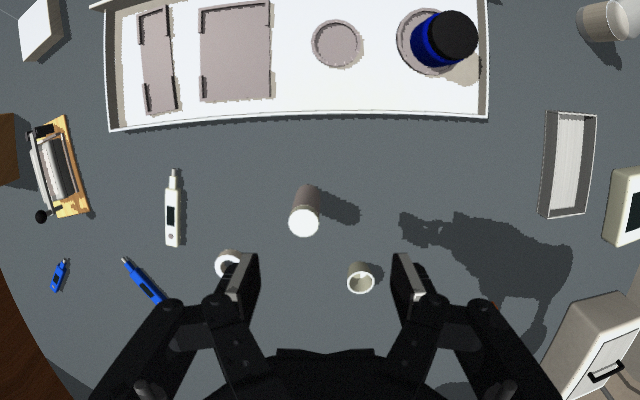

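The jar stands upright in its holder (pocket centre about 430,42). The tube cap is at (304,222) and the white thermometer at (173,210). Measuring the tube, thermometer and holders.

Run:
```python
from h import *
import pickle
s,st=pickle.load(open('w3.pkl','rb'));p=s['pixels'].astype(int)
c=blob((p.min(2)>195),304,222,22);w=world(s,st,c,.085);print('tubecap',cv2.minEnclosingCircle(w))
m=(p.mean(2)<200)
c=blob(m,336,43,32);w=world(s,st,c,.013);print('tubehold',cv2.minEnclosingCircle(w),cv2.fitEllipse(w))
c=blob(m,235,52,70);w=world(s,st,c,.013);print('tin h',cv2.minAreaRect(w),cv2.boxPoints(cv2.minAreaRect(w)))
c=blob(m&(p.mean(2)>80),158,60,48);w=world(s,st,c,.013);print('th h',cv2.minAreaRect(w))
c=blob((p.mean(2)>175),173,215,50);w=world(s,st,c,.012);r=cv2.minAreaRect(w);print('th',r,cv2.boxPoints(r))
# plain full thermometer mask
k=blob((p.mean(2)>130),173,210,50);w=world(s,st,k,.010);r=cv2.minAreaRect(w);print('th all',r)
```

```text
tubecap ((0.44751447439193726, -0.014590595848858356), 0.014692495577037334)
tubehold ((0.6264845132827759, -0.04838057979941368), 0.030222011730074883) ((0.6259202361106873, -0.04731999337673187), (0.05398688092827797, 0.058654893189668655), 140.73890686035156)
tin h ((0.6215225458145142, 0.06647317111492157), (0.11728411912918091, 0.09070201963186264), 1.0949935913085938) [[0.56202453 0.11069524]
 [0.56375784 0.02000979]
 [0.68102056 0.0222511 ]
 [0.67928725 0.11293656]]
th h ((0.6228482127189636, 0.1678333282470703), (0.12276052683591843, 0.04563633352518082), 4.5111212730407715)
th ((0.4556339681148529, 0.161376953125), (0.018054399639368057, 0.04165338724851608), 80.17979431152344) [[0.43357277 0.15603416]
 [0.47461587 0.14892988]
 [0.47769517 0.16671975]
 [0.43665206 0.17382403]]
th all ((0.4291379749774933, 0.16772639751434326), (0.020052198320627213, 0.11082728952169418), 80.05987548828125)
```

```bash
python3 -m pendant '[0,0,0,-0.43,0.27,0,0.8, 0,0,0,-0.43,0.27,0,0.8, 0,0,0,0,0,-0.9,0.8, 0,0,0,0,0,-0.9,0.8, 0,0,0,0,0,-0.9,0.8, 0,0,0,0,0,-0.9,0.8, 0,0,0,0,0,-0.6,0.8, 0,0,0,0,0,-0.4,0.8, 0,0,0,0,0,0,0.8,0,0,0,0,0,0,0.8]' 30
python3 -m pendant '[0,0,0,0,0,0,0.2, 0,0,0,0,0,0,0.2, 0,0,0,0,0,0,0.2, 0,0,0,0,0,0,0.2, 0,0,0,0,0,0,0.2,0,0,0,0,0,0,0.2,0,0,0,0,0,0,0.2]'
```

```text
t: 7.8
ee_pos: [0.449, -0.0158, 0.03]
eef_rot: [-3.141, -0.011, 0.002]
ft_force: [1.2, 0.2, -0.4]
opening: 0.0688
grasp_force: 0.0
t: 8.38
ee_pos: [0.4493, -0.0155, 0.0315]
eef_rot: [3.141, 0.012, 0.003]
ft_force: [0.2, -0.1, 9.5]
opening: 0.0292
grasp_force: 29.2
```

```bash
python3 -m pendant '[0,0,0,0,0,0.5,0.2, 0,0,0,0,0,0.9,0.2, 0,0,0,0,0,0.9,0.2, 0,0,0,0.74,-0.13,0,0.2, 0,0,0,0.74,-0.13,0,0.2, 0,0,0,0.74,-0.13,0,0.2, 0,0,0,0.74,-0.13,0,0.2, 0,0,0,0.74,-0.13,0,0.2, 0,0,0,0.74,-0.13,0,0.2, 0,0,0,0,0,0,0.2]'
python3 -m pendant '[0,0,0,0,0,-0.9,0.2, 0,0,0,0,0,-0.6,0.2, 0,0,0,0,0,-0.3,0.2, 0,0,0,0,0,-0.1,0.2, 0,0,0,0,0,0,0.2, 0,0,0,0,0,0,0.2]'
```

```text
t: 9.22
ee_pos: [0.6313, -0.0476, 0.1235]
eef_rot: [3.141, 0.012, 0.008]
ft_force: [-2.4, -0.2, -1.4]
opening: 0.0294
grasp_force: 29.9
t: 9.72
ee_pos: [0.6267, -0.0466, 0.0477]
eef_rot: [3.141, 0.012, 0.002]
ft_force: [0.1, 0.5, -0.1]
opening: 0.0294
grasp_force: 29.9
```

```bash
python3 -m pendant '[0,0,0,0,-0.03,-0.15,0.2, 0,0,0,0,0,-0.05,0.2, 0,0,0,0,0,0,0.2]'
python3 -m pendant '[0,0,0,0,0,-0.04,0.2, 0,0,0,0,0,0,0.2]'
```

```text
t: 9.97
ee_pos: [0.6262, -0.0478, 0.0386]
eef_rot: [3.141, 0.012, 0.001]
ft_force: [-0.3, 0.3, -0.4]
opening: 0.0289
grasp_force: 29.9
t: 10.13
ee_pos: [0.6264, -0.0476, 0.0383]
eef_rot: [-3.142, -0.012, -0.002]
ft_force: [-4.2, 1.9, 18.4]
opening: 0.0295
grasp_force: 31.4
```

```bash
python3 -m pendant '[0,0,0,0,0,0.05,0.2, 0,0,0,0,0,0,0.7, 0,0,0,0,0,0,0.7, 0,0,0,0,0,0,0.7, 0,0,0,0,0,0.2,0.7, 0,0,0,0,0,0.6,0.7, 0,0,0,0,0,1,0.7, 0,0,0,0,0,1,0.7, 0,0,0,0,0,1,0.7, 0,0,0,0,0,0.3,0.7]'
python3 -m pendant '[0,0,-0.03,-0.49,0.54,0,0.6, 0,0,-0.03,-0.49,0.54,0,0.6, 0,0,-0.03,-0.49,0.54,0,0.6, 0,0,-0.03,-0.49,0.54,0,0.6, 0,0,-0.03,-0.49,0.54,0,0.6, 0,0,-0.03,-0.49,0.54,0,0.6, 0,0,-0.03,-0.49,0.54,0,0.6, 0,0,-0.04,-0.49,0.54,0,0.6, 0,0,-0.04,-0.49,0.54,0,0.6, 0,0,-0.04,-0.49,0.54,0,0.6]'
python3 -m pendant '[0,0,0,0,0,0,0.6,0,0,0,0,0,0,0.6]'
python3 - <<'E'
from h import *
import pickle
st=observe();s=snapshot('wrist');save(s,'w4.png');pickle.dump((s,st),open('w4.pkl','wb'));print(st['ee_pos'],st['eef_rot'],st['ft_force'])
E
```

```text
t: 10.97
ee_pos: [0.6282, -0.0481, 0.2096]
eef_rot: [3.14, 0.012, 0.012]
ft_force: [0.7, -0.2, 1.0]
opening: 0.06
grasp_force: 0.0
t: 11.8
ee_pos: [0.429, 0.1691, 0.2034]
eef_rot: [-3.131, 0.261, -0.001]
ft_force: [0.2, 0.3, -0.4]
opening: 0.051
grasp_force: 0.0
t: 11.97
ee_pos: [0.4293, 0.1691, 0.2034]
eef_rot: [-3.131, 0.255, -0.001]
ft_force: [0.7, 0.2, -0.6]
opening: 0.0514
grasp_force: 0.0
[0.42930263 0.16911807 0.20341517] [-3.13107213e+00  2.55476515e-01 -5.82353709e-04] [ 0.71030005  0.18579019 -0.57117871]
```

View pics/w4.png

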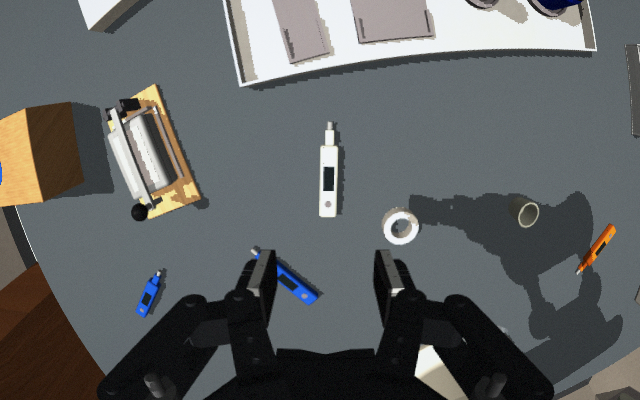

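The white thermometer is at (329,170), straight along the tool axis. Tape ring (401,226) and blue one (288,275) are well clear. Refining the thermometer, and measuring the carrier from here too.

Run:
```python
from h import *
import pickle
s,st=pickle.load(open('w4.pkl','rb'));p=s['pixels'].astype(int)
k=blob((p.mean(2)>130),329,170,52);w=world(s,st,k,.010);r=cv2.minAreaRect(w);print('th all',r)
for n,u,v in(('tail',328,217),('tip',331,123)): print(n,wonz(s,st,u,v,.01))
for n,u,v,z in(('knob',140,212,.067),('baseL',156,84,.006),('baseR',202,199,.006),('baseBL',150,219,.006)): print(n,wonz(s,st,u,v,z).round(4))
```

```text
th all ((0.429965615272522, 0.16592305898666382), (0.0202226173132658, 0.11051463335752487), 79.8237533569336)
tail [0.37554725 0.17479375 0.01      ]
tip [0.48289356 0.15422467 0.01      ]
knob [0.4357 0.3761 0.067 ]
baseL [0.5721 0.3499 0.006 ]
baseR [0.4213 0.3241 0.006 ]
baseBL [0.4068 0.4112 0.006 ]
```

```bash
python3 -m pendant '[0,0,0,0.02,-0.08,-0.9,0.6, 0,0,0,0,0,-0.9,0.6, 0,0,0,0,0,-0.9,0.6, 0,0,0,0,0,-0.9,0.6, 0,0,0,0,0,-0.7,0.6, 0,0,0,0,0,-0.4,0.6, 0,0,0,0,0,-0.25,0.6, 0,0,0,0,0,0,0.6, 0,0,0,0,0,0,0.6]' 25
python3 -m pendant '[0,0,0,0,0,0,0.1, 0,0,0,0,0,0,0.1, 0,0,0,0,0,0,0.1, 0,0,0,0,0,0,0.1, 0,0,0,0,0,0,0.1,0,0,0,0,0,0,0.1]'
```

```text
t: 12.77
ee_pos: [0.4314, 0.1645, 0.0047]
eef_rot: [3.131, -0.26, -0.001]
ft_force: [0.2, -0.1, -0.0]
opening: 0.0514
grasp_force: 0.0
t: 13.27
ee_pos: [0.4316, 0.1651, 0.0058]
eef_rot: [-3.13, 0.259, -0.003]
ft_force: [0.4, -2.4, 8.4]
opening: 0.0193
grasp_force: 24.3
```

```bash
python3 -m pendant '[0,0,0,0,0,0.5,0.1, 0,0,0,0,0,0.9,0.1, 0,0,0,0,0,0.9,0.1, 0,0,0,0,0,0.9,0.1, 0,0,0.12,0.85,0,0,0.1, 0,0,0.12,0.85,0,0,0.1, 0,0,0.12,0.85,0,0,0.1, 0,0,0.12,0.85,0,0,0.1, 0,0,0,0,0,0,0.1, 0,0,0,0,0,0,0.1]'
python3 - <<'E'
from h import *
import pickle
st=observe();s=snapshot('wrist');save(s,'w5.png');pickle.dump((s,st),open('w5.pkl','wb'));print(st['ee_pos'],st['eef_rot'],st['ft_force'])
E
```

```text
t: 14.1
ee_pos: [0.5682, 0.1649, 0.1332]
eef_rot: [-3.139, -0.134, -0.002]
ft_force: [-0.4, 0.2, -0.4]
opening: 0.0193
grasp_force: 25.5
[0.56822723 0.16490661 0.13322778] [-3.13852069e+00 -1.34405887e-01 -2.17636423e-03] [-0.40313657  0.1506131  -0.41398039]
```

View pics/w5.png

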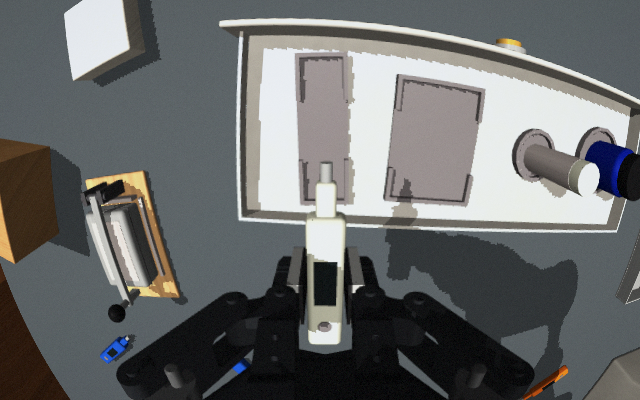

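The view shows the thermometer held straight, display up. Its holder has corners at about (296,54), (349,53), (301,203) and (350,203). The tin holder has corners at about (400,75), (484,91), (386,197) and (469,205). The tube stands upright in its pocket.

Run:
```python
from h import *
import pickle
s,st=pickle.load(open('w5.pkl','rb'))
for n,C in(('th',[(296,54),(349,53),(350,203),(301,203)]),('tin',[(400,75),(484,91),(469,205),(386,197)])):
    w=np.array([wonz(s,st,u,v,.013)[:2] for u,v in C]);print(n,w.round(4).tolist(),w.mean(0).round(4))
    a=(w[0]+w[1]-w[2]-w[3])/2;print(np.hypot(*a),np.degrees(np.arctan2(a[1],a[0])),np.linalg.norm(w[0]-w[1]),np.linalg.norm(w[2]-w[3]))
```

```text
th [[0.6869, 0.1997], [0.6915, 0.1559], [0.5603, 0.1418], [0.5565, 0.1861]] [0.6238 0.1709]
0.13158348023510127 6.042616748309403 0.04399584584138874 0.04440115996723126
tin [[0.6782, 0.1111], [0.6783, 0.0294], [0.5681, 0.0239], [0.5688, 0.1096]] [0.6234 0.0685]
0.10980782351427923 1.8329430917203609 0.08164552634243798 0.08575354988413374
```

```bash
python3 -m pendant '[0,0,0.03,0.72,0.08,0,0.1, 0,0,0.02,0.71,0.07,0,0.1, 0,0,0,0,0,0,0.1, 0,0,0,0,0,-0.9,0.1, 0,0,0,0,0,-0.9,0.1, 0,0,0,0,0,-0.6,0.1, 0,0,0,0,0,-0.4,0.1, 0,0,0,0,0,-0.1,0.1, 0,0,0,0,0,0,0.1, 0,0,0,0,0,0,0.1]'
python3 -m pendant '[0,0,0,0,0,-0.04,0.1, 0,0,0,0,0,0,0.1, 0,0,0,0,0,0,0.1]'
```

```text
t: 14.98
ee_pos: [0.624, 0.1713, 0.018]
eef_rot: [-3.137, -0.176, -0.001]
ft_force: [0.4, -0.3, 0.8]
opening: 0.0188
grasp_force: 25.4
t: 15.23
ee_pos: [0.6245, 0.1712, 0.0163]
eef_rot: [-3.136, -0.176, -0.002]
ft_force: [0.7, -1.4, -1.3]
opening: 0.0191
grasp_force: 25.4
```

```bash
python3 -m pendant '[0,0,0,0,0,-0.06,0.1, 0,0,0,0,0,0,0.1, 0,0,0,0,0,0,0.1]'
python3 -m pendant '[0,0,0,0,0,-0.03,0.1, 0,0,0,0,0,0,0.1, 0,0,0,0,0,0,0.1]'
```

```text
t: 15.48
ee_pos: [0.6241, 0.1711, 0.0129]
eef_rot: [-3.137, -0.176, -0.0]
ft_force: [1.0, 0.2, -0.2]
opening: 0.0194
grasp_force: 25.5
t: 15.73
ee_pos: [0.6241, 0.1711, 0.0128]
eef_rot: [-3.137, -0.176, -0.001]
ft_force: [-5.5, -1.0, 18.5]
opening: 0.0191
grasp_force: 27.5
```

```bash
python3 -m pendant '[0,0,0,0,0,0.04,0.1, 0,0,0,0,0,0,0.5, 0,0,0,0,0,0,0.5, 0,0,0,0,0,0,0.5, 0,0,0,0,0,0.2,0.5, 0,0,0,0,0,0.6,0.5, 0,0,0,0,0,1,0.5, 0,0,0,0,0,1,0.5, 0,0,0,0,0,1,0.5, 0,0,0,0,0,1,0.5]'
python3 -m pendant '[0,0,0,-0.63,0.5,0.1,0.5, 0,0,0,-0.63,0.5,0.1,0.5, 0,0,0,-0.63,0.5,0.1,0.5, 0,0,0,-0.63,0.5,0.1,0.5, 0,0,0,-0.63,0.5,0.1,0.5, 0,0,0,-0.63,0.5,0.1,0.5, 0,0,0,-0.63,0.5,0.1,0.5, 0,0,0,-0.63,0.5,0.1,0.5, 0,0,0,0,0,0,0.5, 0,0,0,0,0,0,0.5]'
python3 - <<'E'
from h import *
import pickle
st=observe();s=snapshot('wrist');save(s,'w6.png');pickle.dump((s,st),open('w6.pkl','wb'));print(st['ee_pos'],st['eef_rot'],st['ft_force'])
E
```

```text
t: 16.57
ee_pos: [0.6236, 0.171, 0.2078]
eef_rot: [-3.137, -0.176, 0.0]
ft_force: [1.1, 0.1, 0.1]
opening: 0.0424
grasp_force: 0.0
t: 17.4
ee_pos: [0.4214, 0.332, 0.2381]
eef_rot: [-3.136, -0.18, -0.001]
ft_force: [-0.2, -0.2, 0.3]
opening: 0.0426
grasp_force: 0.0
[0.42141581 0.33195186 0.23805623] [-3.13604840e+00 -1.80397346e-01 -1.07323380e-03] [-0.22546619 -0.15990951  0.30917657]
```

View pics/w6.png

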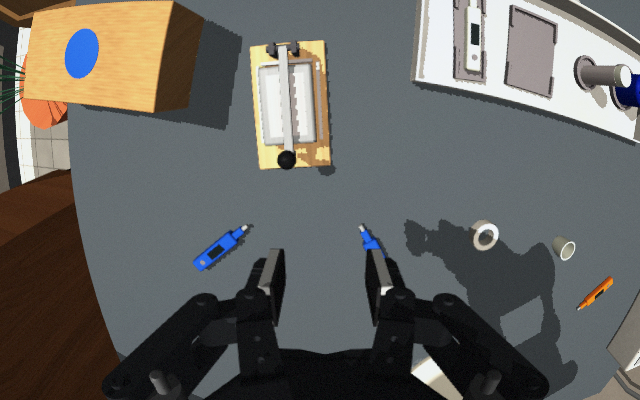

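The thermometer lies in its holder, display up (475,35). Carrier base corners are about (250,47), (325,41), (331,165) and (259,169), knob at (286,160). Tin lid spans roughly (260..315, 65..145).

Run:
```python
from h import *
import pickle
s,st=pickle.load(open('w6.pkl','rb'));p=s['pixels'].astype(int)
w=np.array([wonz(s,st,u,v,.006)[:2] for u,v in[(250,47),(325,41),(331,165),(259,169)]]);print(w.round(4),w.mean(0))
a=w[0]+w[1]-w[2]-w[3];print(np.degrees(np.arctan2(a[1],a[0])),np.linalg.norm(w[0]-w[1]),np.linalg.norm(w[1]-w[2]))
c=blob(p.max(2)<50,286,160,14);m=cv2.minEnclosingCircle(c);print(m);k=wonz(s,st,*m[0],.067);print('knob',k)
# triangulate with top & w4
o1,d1=wray(s,st,*m[0])
s4,st4=pickle.load(open('w4.pkl','rb'));c=blob(s4['pixels'].max(2)<50,140,212,14);m4=cv2.minEnclosingCircle(c);o2,d2=wray(s4,st4,*m4[0])
A=np.c_[d1,-d2];x=np.linalg.lstsq(A,o2-o1,rcond=None)[0];print('tri',o1+d1*x[0],o2+d2*x[1])
t=[wonz(s,st,u,v,.045)[:2] for u,v in[(283,70),(285,140)]];print('bar',t,np.degrees(np.arctan2(*(t[0]-t[1])[::-1])))
```

```text
[[0.5584 0.4389]
 [0.5727 0.3499]
 [0.4221 0.3249]
 [0.4072 0.4146]] [0.49008929 0.38210482]
9.269812278296778 0.09016457634888442 0.1525904115371477
((286.9705810546875, 159.6764678955078), 9.694838523864746)
knob [0.43623105 0.37384471 0.067     ]
tri [0.43692084 0.37352822 0.07012743] [0.43677752 0.37351677 0.07015788]
bar [array([0.52951185, 0.38991201]), array([0.45322484, 0.38018576])] 7.265760685896435
```

```bash
python3 -m pendant '[0,0,0.045,0.2,0.52,0,0.5, 0,0,0.045,0.18,0.52,0,0.5, 0,0,0,0,0,-0.9,0.5, 0,0,0,0,0,-0.9,0.5, 0,0,0,0,0,-0.9,0.5, 0,0,0,0,0,-0.9,0.5, 0,0,0,0,0,-0.6,0.5, 0,0,0,0,0,-0.5,0.5, 0,0,0,0,0,0,0.5]' 30
python3 -m pendant '[0,0,0,0,0,0,0.5, 0,0,0,0,0,0,0.1, 0,0,0,0,0,0,0.1, 0,0,0,0,0,0,0.1, 0,0,0,0,0,0,0.1, 0,0,0,0,0,0,0.1,0,0,0,0,0,0,0.1]'
python3 - <<'E'
from h import *
y=np.radians(9.3);th=np.linspace(0,1.62,14)
ph=np.radians(167.8)-th;P=.1228*np.c_[np.cos(ph)*np.cos(y),np.cos(ph)*np.sin(y),np.sin(ph)]
print((np.diff(P,axis=0)/.04).round(2))
E
```

```text
t: 18.2
ee_pos: [0.4369, 0.3706, 0.0456]
eef_rot: [3.129, 0.248, -0.008]
ft_force: [-1.2, 0.0, 0.0]
opening: 0.0431
grasp_force: 0.0
t: 18.78
ee_pos: [0.4387, 0.3739, 0.0509]
eef_rot: [-3.129, -0.25, -0.005]
ft_force: [-0.2, 6.8, 0.7]
opening: 0.0178
grasp_force: 29.2
[[ 0.1   0.02  0.37]
 [ 0.15  0.02  0.35]
 [ 0.19  0.03  0.33]
 [ 0.23  0.04  0.3 ]
 [ 0.26  0.04  0.27]
 [ 0.3   0.05  0.24]
 [ 0.32  0.05  0.2 ]
 [ 0.34  0.06  0.16]
 [ 0.36  0.06  0.11]
 [ 0.37  0.06  0.07]
 [ 0.38  0.06  0.02]
 [ 0.38  0.06 -0.03]
 [ 0.37  0.06 -0.08]]
```

```bash
python3 -m pendant '[0,0,0,0.1,0.02,0.37,0.1, 0,0,0,0.15,0.02,0.35,0.1, 0,0,0,0.19,0.03,0.33,0.1, 0,0,0,0.23,0.04,0.3,0.1, 0,0,0,0.26,0.04,0.27,0.1, 0,0,0,0,0,0,0.1]'
python3 -m pendant '[0,0,0,0.3,0.05,0.24,0.1, 0,0,0,0.32,0.05,0.2,0.1, 0,0,0,0.34,0.06,0.16,0.1, 0,0,0,0.36,0.06,0.11,0.1, 0,0,0,0.37,0.06,0.07,0.1, 0,0,0,0.38,0.06,0.02,0.1, 0,0,0,0.38,0.06,-0.03,0.1, 0,0,0,0.37,0.06,-0.08,0.1, 0,0,0,0,0,0,0.1]'
```

```text
t: 19.28
ee_pos: [0.4774, 0.3804, 0.118]
eef_rot: [-3.128, -0.249, -0.008]
ft_force: [-6.5, 6.0, 7.3]
opening: 0.0182
grasp_force: 30.2
t: 20.03
ee_pos: [0.5905, 0.3991, 0.1436]
eef_rot: [-3.128, -0.249, -0.007]
ft_force: [-0.7, 11.4, 6.7]
opening: 0.0177
grasp_force: 30.6
```

```bash
python3 -m pendant '[0,0,0,0,0,0,0.5, 0,0,0,0,0,0,0.5, 0,0,0,0,0,0,0.5, 0,0,0,0,0,0.5,0.5, 0,0,0,0,0,0.9,0.5, 0,0,0,0,0,0.9,0.5, 0,0,0,0,0,0.9,0.5, 0,0,0,0,0,0.7,1, 0,0,0,0,0,0,1]'
python3 -m pendant '[0,0,0.23,-0.4,-0.07,0,1, 0,0,0.23,-0.4,-0.07,0,1, 0,0,0.23,-0.4,-0.07,0,1, 0,0,0.23,-0.4,-0.07,0,1, 0,0,0.23,-0.4,-0.07,0,1, 0,0,0.23,-0.4,-0.07,0,1, 0,0,0.23,0,0,0,1, 0,0,0.23,0,0,0,1, 0,0,0.23,0,0,0,1, 0,0,0.23,0,0,0,1]'
python3 -m pendant '[0,0,0.23,0,0,0,1, 0,0,0.23,0,0,0,1, 0,0,0.23,0,0,0,1, 0,0,0.23,0,0,0,1, 0,0,0.23,0,0,0,1, 0,0,0.23,0,0,0,1, 0,0,0.23,0,0,0,1, 0,0,0.23,0,0,0,1, 0,0,0.23,0,0,0,1, 0,0,0.23,0,0,0,1]'
python3 -m pendant '[0,0,0.23,0,0,0,1, 0,0,0.23,0,0,0,1, 0,0,0.23,0,0,0,1, 0,0,0.23,0,0,0,1, 0,0,0.23,0,0,0,1, 0,0,0.23,0,0,0,1, 0,0,0,0,0,0,1, 0,0,0,0,0,0,1]'
python3 - <<'E'
from h import *
import pickle
st=observe();s=snapshot('wrist');save(s,'w7.png');pickle.dump((s,st),open('w7.pkl','wb'));print(st['ee_pos'],st['eef_rot'],st['joint_pos'][5])
x=Ro.from_rotvec(st['eef_rot']).as_matrix();print(np.degrees(np.arctan2(x[1,0],x[0,0])))
E
```

```text
t: 20.78
ee_pos: [0.5893, 0.3979, 0.3053]
eef_rot: [-3.128, -0.25, -0.014]
ft_force: [0.3, 0.9, 0.0]
opening: 0.0655
grasp_force: 0.0
t: 21.62
ee_pos: [0.4913, 0.38, 0.298]
eef_rot: [2.433, 1.987, 0.0]
ft_force: [0.1, -0.6, 0.9]
opening: 0.0859
grasp_force: 0.0
t: 22.45
ee_pos: [0.4914, 0.3799, 0.2979]
eef_rot: [0.88, 3.016, -0.0]
ft_force: [0.3, -0.2, 0.7]
opening: 0.0852
grasp_force: 0.0
t: 23.12
ee_pos: [0.4915, 0.3801, 0.2978]
eef_rot: [-0.228, 3.133, -0.0]
ft_force: [-0.4, 0.4, 0.5]
opening: 0.0855
grasp_force: 0.0
[0.49145068 0.38005557 0.29782717] [-2.27711079e-01  3.13324409e+00 -1.68270331e-04] -1.1536162864210893
-171.6865803746675
```

View pics/w7.png

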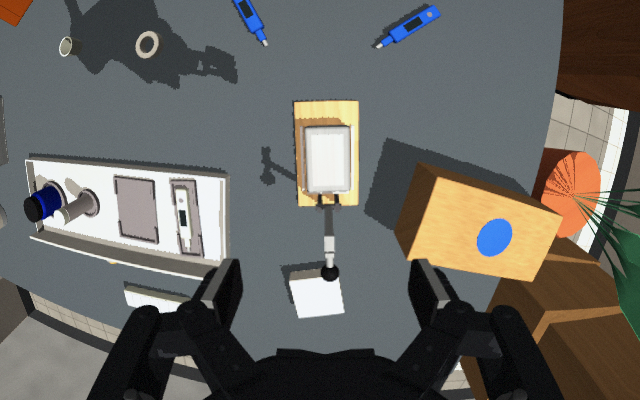

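The bar is upright (knob at 331,272), clear of the tin at about (304..351, 126..192). The jar, tube and thermometer are all in their holders.

Run:
```python
from h import *
import pickle
s,st=pickle.load(open('w7.pkl','rb'));p=s['pixels'].astype(int)
m=(p.min(2)>150)&(p.max(2)-p.min(2)<25)
c=blob(m,328,158,45);w=world(s,st,c,.036);r=cv2.minAreaRect(w);print(r,cv2.boundingRect(c))
# knob angle from its ray and the hinge plane
h=np.array([.555,.393,.041]);u=np.array([.987,.161,0]);n=np.array([-.161,.987,0])
k=blob(p.max(2)<45,331,272,12);q=cv2.minEnclosingCircle(k)[0];o,d=wray(s,st,*q);X=o+d*(n@(h-o))/(n@d);a=np.arctan2(X[2]-h[2],(X-h)@u);print(q,X,'bar',np.radians(167.8)-a)
```

```text
((0.49323412775993347, 0.3841017186641693), (0.0910143107175827, 0.057753678411245346), 9.454694747924805) (305, 127, 45, 67)
(329.373779296875, 271.6456298828125) [0.47960157 0.38070096 0.32692204] bar 1.0967658090232746
```

```bash
python3 -m pendant '[0,0,0.037,0.05,0.1,-0.9,1, 0,0,0,0,0,-0.9,1, 0,0,0,0,0,-0.9,1, 0,0,0,0,0,-0.9,1, 0,0,0,0,0,-0.9,1, 0,0,0,0,0,-0.9,1, 0,0,0,0,0,-0.6,1, 0,0,0,0,0,-0.4,1, 0,0,0,0,0,0,1]' 50
python3 -m pendant '[0,0,0,0,0,-0.3,1, 0,0,0,0,0,-0.2,1, 0,0,0,0,0,-0.1,1, 0,0,0,0,0,0,1, 0,0,0,0,0,0,1]'
```

```text
t: 23.92
ee_pos: [0.4919, 0.3831, 0.0383]
eef_rot: [0.258, -3.126, 0.004]
ft_force: [-0.6, -0.5, -0.6]
opening: 0.0854
grasp_force: 0.0
t: 24.33
ee_pos: [0.4939, 0.3844, 0.0181]
eef_rot: [-0.264, 3.13, 0.0]
ft_force: [0.6, -0.1, 0.2]
opening: 0.0856
grasp_force: 0.0
```

```bash
python3 -m pendant '[0,0,0,0,0,0,0.5, 0,0,0,0,0,0,0.5, 0,0,0,0,0,0,0.5, 0,0,0,0,0,0,0.5, 0,0,0,0,0,0,0.5,0,0,0,0,0,0,0.5]' 50
python3 -m pendant '[0,0,0,0,0,0.05,0.5, 0,0,0,0,0,0.03,0.5, 0,0,0,0,0,0,0.5]'
```

```text
t: 24.83
ee_pos: [0.4939, 0.3845, 0.0186]
eef_rot: [-0.264, 3.13, 0.001]
ft_force: [-2.4, -1.2, 8.4]
opening: 0.0588
grasp_force: 53.7
t: 25.08
ee_pos: [0.4938, 0.3844, 0.0213]
eef_rot: [-0.264, 3.13, 0.0]
ft_force: [-0.3, 0.1, -1.7]
opening: 0.059
grasp_force: 54.2
```

```bash
python3 -m pendant '[0,0,0,-0.5,-0.08,0,0.5, 0,0,0,-0.67,-0.11,0,0.5, 0,0,0,-0.67,-0.11,0,0.5, 0,0,0,-0.67,-0.11,0,0.5, 0,0,0,-0.25,-0.04,0,0.5, 0,0,0,0,0,0,0.5, 0,0,0,0,0,0.9,0.5, 0,0,0,0,0,0.9,0.5, 0,0,0,0,0,0.9,0.5, 0,0,0,0,0,0.9,0.5]'
python3 -m pendant '[0,0,-0.026,0.59,-0.745,0,0.5, 0,0,-0.026,0.59,-0.745,0,0.5, 0,0,-0.026,0.59,-0.745,0,0.5, 0,0,-0.026,0.59,-0.745,0,0.5, 0,0,-0.026,0.59,-0.745,0,0.5, 0,0,-0.026,0.59,-0.745,0,0.5, 0,0,-0.026,0.59,-0.745,0,0.5, 0,0,-0.026,0.59,-0.745,0,0.5, 0,0,-0.026,0.59,-0.745,0,0.5, 0,0,-0.026,0.59,-0.745,0,0.5]'
python3 -m pendant '[0,0,0,0,0,0,0.5, 0,0,0,0,0,0,0.5]'
python3 - <<'E'
from h import *
import pickle
st=observe();s=snapshot('wrist');save(s,'w8.png');pickle.dump((s,st),open('w8.pkl','wb'))
x=Ro.from_rotvec(st['eef_rot']).as_matrix();print(np.degrees(np.arctan2(x[1,0],x[0,0])))
E
```

```text
t: 25.92
ee_pos: [0.3843, 0.3665, 0.1669]
eef_rot: [-0.264, 3.13, 0.001]
ft_force: [0.7, 0.6, -1.5]
opening: 0.0588
grasp_force: 55.8
t: 26.75
ee_pos: [0.6213, 0.0659, 0.1652]
eef_rot: [-0.049, 3.14, -0.0]
ft_force: [1.0, 1.1, -1.3]
opening: 0.0585
grasp_force: 55.8
t: 26.92
ee_pos: [0.6213, 0.066, 0.1648]
eef_rot: [-0.046, 3.14, -0.0]
ft_force: [-0.3, 0.6, -1.6]
opening: 0.0585
grasp_force: 55.9
-178.33314722032452
```

View pics/w8.png

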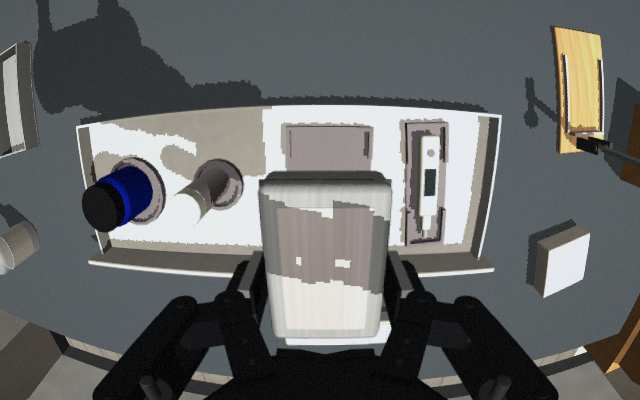

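The tin is held lid up and the other three items are seated. The near corners of the tin holder show at (283,124) and (374,126).

Run:
```python
from h import *
import pickle
s,st=pickle.load(open('w8.pkl','rb'))
a,b=[wonz(s,st,u,v,.013)[:2] for u,v in((283,124),(374,126))];print(a,b,(a+b)/2)
y=np.radians(1.8);print('centre',(a+b)/2+.057*np.array([np.cos(y),np.sin(y)]))
```

```text
[0.564828   0.02474727] [0.56402817 0.11161816] [0.56442808 0.06818272]
centre [0.62139996 0.06997313]
```

```bash
python3 -m pendant '[0,0,0,0.03,0.07,0,0.5, 0,0,0,0,0,-0.9,0.5, 0,0,0,0,0,-0.9,0.5, 0,0,0,0,0,-0.9,0.5, 0,0,0,0,0,-0.5,0.5, 0,0,0,0,0,-0.25,0.5, 0,0,0,0,0,0,0.5, 0,0,0,0,0,0,0.5]'
python3 -m pendant '[0,0,0,0,0,-0.08,0.5, 0,0,0,0,0,-0.05,0.5, 0,0,0,0,0,0,0.5]'
```

```text
t: 27.63
ee_pos: [0.6208, 0.0718, 0.0276]
eef_rot: [-0.052, 3.141, 0.0]
ft_force: [0.5, -0.6, -0.8]
opening: 0.0585
grasp_force: 55.8
t: 27.88
ee_pos: [0.6209, 0.0712, 0.0225]
eef_rot: [-0.051, 3.14, -0.0]
ft_force: [-0.4, 0.1, -2.0]
opening: 0.0586
grasp_force: 55.8
```

```bash
python3 -m pendant '[0,0,0,0,-0.03,-0.05,0.5, 0,0,0,0,0,0,0.5, 0,0,0,0,0,0,0.5]'
python3 -m pendant '[0,0,0,0,0,-0.03,0.5, 0,0,0,0,0,0,0.5, 0,0,0,0,0,0,0.5]'
```

```text
t: 28.13
ee_pos: [0.6205, 0.0698, 0.0198]
eef_rot: [-0.05, 3.141, 0.0]
ft_force: [0.4, -0.2, -1.2]
opening: 0.0582
grasp_force: 55.8
t: 28.38
ee_pos: [0.6206, 0.0698, 0.0196]
eef_rot: [-0.051, 3.14, -0.0]
ft_force: [-5.6, -1.9, 16.9]
opening: 0.0587
grasp_force: 57.9
```

```bash
python3 -m pendant '[0,0,0,0,0,0.03,0.5, 0,0,0,0,0,0,0.85, 0,0,0,0,0,0,0.85, 0,0,0,0,0,0,0.85, 0,0,0,0,0,0.2,0.85, 0,0,0,0,0,0.6,0.85, 0,0,0,0,0,1,0.85, 0,0,0,0,0,1,0.85, 0,0,0,0,0,1,0.85, 0,0,0,0,0,1,0.85]'
python3 -m pendant '[0,0,0,0,0,0.9,0.85, 0,0,0,0,0,0.9,0.85, 0,0,0,0,0,0,0.85, 0,0,0,0,0,0,0.85]'
python3 - <<'E'
from h import *
s=snapshot('wrist');im=cv2.cvtColor(s['pixels'],cv2.COLOR_RGB2BGR)
t=cv2.cvtColor(snapshot('scene')['pixels'],cv2.COLOR_RGB2BGR)
a=cv2.resize(im[60:360,60:600],(640,356));b=cv2.resize(t[180:380,160:500],(408,240))
o=np.zeros((600,640,3),np.uint8);o[:356]=a;o[358:598,:408]=b;cv2.imwrite('pics/fin.png',o)
E
```

```text
t: 29.22
ee_pos: [0.62, 0.0699, 0.2142]
eef_rot: [-0.051, 3.141, 0.0]
ft_force: [0.7, -0.4, -0.5]
opening: 0.0727
grasp_force: 0.0
t: 29.55
ee_pos: [0.6213, 0.0699, 0.2864]
eef_rot: [-0.051, 3.137, -0.0]
ft_force: [-0.6, -0.4, -0.4]
opening: 0.0724
grasp_force: 0.0
```

View pics/fin.png

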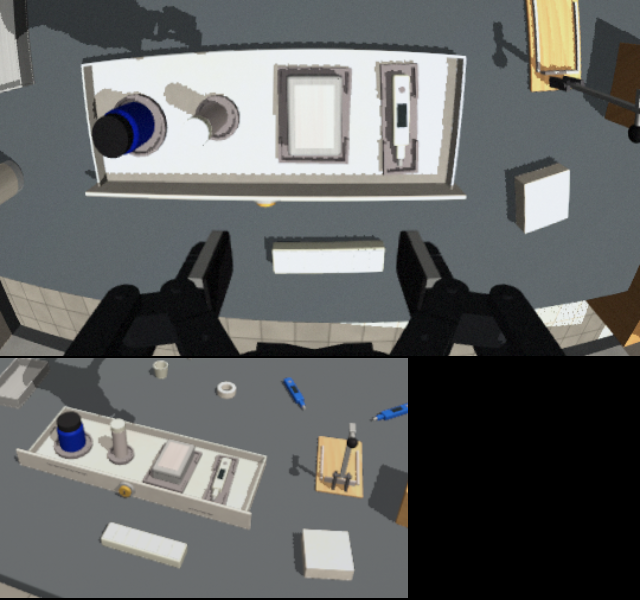

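All four items sit inside their holders: jar (130,125), tube (217,118), tin lid up (313,113), thermometer display up (400,115). The bar stands upright. Handing in.

```bash
python3 -c "
from cell import close_job
print(close_job())"
```

```text
the job is handed in; nothing more can be done
None
```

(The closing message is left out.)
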